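Lock a keg coupler into the line-cleaning socket, barb facing the hose tail

ROBOT

A 6-joint arm with a two-finger parallel gripper is mounted at the origin on a cart in front of the work surface, level with it; the furniture and walls round the work are solid. World frame = base frame: x ahead of the robot, y to its left, z up, the work surface at z = 0. Lengths are in m, angles in rad, forces in N, time in s.
With the tool pointing down it reaches from about 0.35 to 0.925 m from the base axis. Payload 6.4 kg.
Tool frame: the origin (TCP) lies midway between the tips of the shut fingers; the grasp point (between the pads) lies 19 mm behind it; z points along the fingers, y is the direction in which the jaws open and shut (so a half turn about z gives the same grasp; the last joint's range is limited). The gripper opens to 94 mm and grips with 3 to 60 N. Pads are 16 mm wide; open, the fingers measure 119 mm over their backs; the gripper's body (75 mm by 177 mm) begins 78 mm behind the grasp point.
Start: joints at [-1.452, 0.245, 1.558, -0, 1.339, -0.174], TCP at [0.188, -0.622, 0.205] pointing down, gripper open.
Joint ranges: [-3.13, 3.13], [-1.02, 2.26], [0.13, 2.54], [-0.95, 4.09], [0.21, 2.88], [-2.74, 2.74]. Speed limits (rad/s): [2.57, 2.57, 3.14, 3.14, 3.14, 3.14].

INTERFACE

Orientations are given as [roll, pitch, yaw] about the fixed x, y, z axes, in that order (R = Rz(yaw) Ry(pitch) Rx(roll)).
In Python, from cell import sensors, vision, order gives the robot as it stands.
- The arm moves only by the shell command python3 -m crank 'ROWS'. ROWS is JSON, a list of rows, each an object with "linear": the shift along the tool's x, y, z in cm, a list of three; "twist": the turn about the tool's z in rad; "claw": the opening, from 0 (shut) to 1 (fully open). A call has 1 to 12 rows; each row shifts and turns the commanded pose from where the row before left it, along the tool's axes as they then stand; what a row does not reach is not made up. A row lasts 1/10 s, in which the tool goes at most 50 mm and 8.59 degrees, less where a joint would pass 70% of its speed; a pose out of reach is approached as far as the arm can. A call is refused whole if a number of a shift passes 5 or a number of a turn 0.15, either way. A call with a gripper value outside its range is refused whole. The fingers move at their own pace and stop on an object; the grip force is fixed at half the most. Time passes only in rows, so rows that do not move let the fingers close. It gives the time, the measured TCP pose, the force and the opening at its end, in the units of the state.
- sensors.get_obs(): the state, without advancing time (a new reading comes with each control period).
- vision.read_camera(name): name is "scene" or "side" or "wrist"; returns a dict with "pixels" (480x640x3 uint8, red, green, blue), "fov_y" (degrees; the focal length in pixels is half the picture's height over the tangent of half this angle, whatever the lens; pixels are square), "cx", "cy" (the principal point, pixels), "k1" (the pictures are not rectified: a ray, as slopes to the right and down, at radius r is drawn at 1 + k1 r^2 times it, then the intrinsics apply), "cam_to_world" (4x4, takes a point from camera to world coordinates). Camera axes: x right, y up, looking along -z (the intrinsics and any distortion apply to the point x, -y, -z); pixel columns grow to the right and rows downward; lengths in m; the calibration is good to about 2 mm. A picture is of the moment at which its call begins. There is no depth.
- order.job_done(): hands the job in, once; it reports no verdict.
The state is a dict: "clock": time; "joints": joint angles; "qvel": joint speeds; "effort": joint torques, N m; "position": TCP position; "eef_rot": TCP orientation; "ft_force": force on the tool from outside, world axes, zero at the start; "torque": the same for the moment, N m; "width": opening from 0.0 (shut) to 1.0 (fully open).
Only numpy, scipy, OpenCV 4.12 (cv2) and the standard library are available. Lean on these libraries where they do the work, as an engineer would, in place of code of your own. Each camera call takes 0.05 s, during which the arm holds its last target.

TASK

The beer line is due for cleaning: take the keg coupler off the drip grille, feel its two lugs down through the slots of the socket clamped on the cleaning board, and screw it in clockwise, gently and without forcing it, against the seal. Once the seal takes up and the turning stiffens, stop with the coupler's hose barb pointing straight at the steel hose tail of the rinse valve, so that a short straight hose will join the two; do not wind it past and back it off, as that loosens the seal. Let go of it and leave everything else on the freezer where it stands.

Things in the scene. Friction and masses are not known exactly. Their poses are not given: they have to be found in the camera images.
- coupler_grip (a point): Loose steel keg coupler, 100 mm tall, 0.32 to 0.5 kg, upright on the grille. Point on its axis 62 mm above its underside, amid the two flats to grip. z up, x along its hose barb, y across the flats: 40 mm apart, 37 mm wide (x), 42 to 82 mm above the underside. Above: stub 33 mm across. Below: rim 47 mm across (36 to 42 mm), neck 39 mm across, black nose 34 mm across (0 to 13 mm).
- coupler_lugs (a point): Point on the coupler's axis at the height of its lugs' upper side, 43 mm below coupler_grip (19 mm above the underside); same axes. The two lugs stand out of the neck, one right below the barb (+x), one opposite (-x): out to 26 mm from the axis, 10 mm wide (25 degrees), 5 mm high.
- barb_tip (a point): Tip of the coupler's hose barb: 56.5 mm along +x from the coupler's axis, 10 mm lower than coupler_grip; barb 12 mm thick. Axes as the coupler's.
- station: White cleaning board fixed to the freezer, 125x265x10 mm, origin under its centre, z up. 62 mm along +y: round steel socket, 77 mm across, 52 mm high over the board, in a clamp collar with ears to +x. 88 mm along -y: steel rinse valve on a post, 40 mm wide, its lever 112 mm above the freezer, its hose tail pointing along +y at the socket.
- socket_mouth (a point): On the socket's axis at the top of its two flat lips, 62 mm above the freezer; station's axes. Opening 42.6 mm across, plus two opposite slots 36 degrees wide, out to 28 mm from the axis. The socket sits in its clamp as last left: from above, the line of the slots lies 60 degrees counter-clockwise of the direction to the hose tail, give or take 22: find it by feel or eye. Steel, rigid.
- seal_top (a point): Top of the rubber seal in the socket, 23 mm below the lips' top. The nose meets it when the lugs' upper side is 4 mm below the lips' top; it yields 2.5 N per mm after a first 2.5 N. Lugs more than 5 mm below pass beneath the lips, which, from 6 degrees past the slots, force the lugs down as they turn clockwise: 6 mm per 90 degrees. Let the coupler down as it turns.
- tail_tip (a point): Tip of the hose tail, 97 mm from the socket's axis along the station's -y; station's axes. At home the barb points straight at it, 40 mm off, 38 to 82 degrees clockwise of the slots, with the lugs' upper side 7 to 10 mm below the lips' top, and the coupler stays as left. The end stop, about 105 degrees past the slots, is too far.
- grille: Black drip tray with a slotted grille, 94x218 mm (long side along its y), fixed, top 18 mm above the freezer; the coupler stands on it. Origin under its centre.
- stopper: Bystander: black bottle pourer with a bent steel spout, 33x43x70 mm, standing on the grille beside the coupler. Origin under its centre.
- brush: Bystander: black brush with light bristles, 134 mm long, lying on the freezer. Origin under its centre.
- tub: Bystander: clear open food tub 156x234x102 mm. Origin under its centre.
- jigger: Bystander: double steel jigger, 44 mm across, 74 mm tall. Origin under its centre.
- pitcher: Bystander: small steel milk pitcher, 69x98x80 mm. Origin under its centre.
- tape: Bystander: roll of tape lying flat, 96 mm across, 25 mm tall. Origin under its centre.
- tea_a: Bystander: small straight glass, 62 mm across, 63 mm tall. Origin under its centre.

How it is judged:
On the way, in this order (a step that is already met when the one before it is completed fails the run):
1. the lugs have gone down through the slots: coupler upright in the socket, lugs' upper side at least 4.5 mm below the lips' top (z of coupler_lugs in the frame of socket_mouth below -0.0045 m and horizontal distance between coupler_lugs and socket_mouth below 0.004 m and angle between coupler_lugs's own z axis and vertical below 0.07 rad), for 0.1 s.
2. screwed down: lugs' upper side at least 6 mm below the lips' top, barb within 10 mm sideways of pointing at the hose tail (z of coupler_lugs in the frame of socket_mouth below -0.006 m and x of barb_tip in the frame of tail_tip between -0.01 and 0.01 m and distance between barb_tip and tail_tip below 0.06 m), for 0.1 s.
At the end, for the whole second after the job is handed in: The coupler stands upright (within 4 degrees) in the socket, screwed beneath the lips (lugs' upper side at least 6 mm below the lips' top), its barb pointing at the hose tail within 8 mm sideways at the barb's tip (about 8 degrees), at rest and let go (z of coupler_lugs in the frame of socket_mouth below -0.006 m and horizontal distance between coupler_lugs and socket_mouth below 0.004 m and angle between coupler_lugs's own z axis and vertical below 0.07 rad and x of barb_tip in the frame of tail_tip between -0.008 and 0.008 m and distance between barb_tip and tail_tip below 0.06 m and linear speed of coupler below 0.01 m/s); the robot touches nothing.
It fails at once if the coupler was forced: more than 50 N between coupler and cleaning board (contact force between coupler and station above 50 N).
It fails at once if wound past the hose tail by more than 15 mm at the barb's tip (about 15 degrees) with the lugs beneath the lips (z of coupler_lugs in the frame of socket_mouth below -0.006 m and x of barb_tip in the frame of tail_tip below -0.015 m and distance between barb_tip and tail_tip below 0.12 m).
It fails at once if the coupler was tipped over (angle between coupler_lugs's own z axis and vertical above 0.5 rad).
It fails at once if a bystander was moved by more than 25 mm or tipped (distance of any of stopper, brush, tub, jigger, pitcher, tape, tea_a from where it was at the start of the episode above 0.025 m or angle between any of stopper, brush, tub, jigger, pitcher, tape, tea_a's own z axis and vertical above 0.5 rad).
It also fails if it takes over 58 s, if anything falls off the work surface, if the arm or the gripper's body presses on something with over 40 N, if the wrist force passes 120 N, or if a joint passes its speed limit or range.

## Working session

There is one attempt and no reset: what is moved stays moved. The work goes in short steps, Python scripts to look and compute and a shell command to move; the robot and the scene stay as the last step left them, time stands still between calls to the robot, and variables do not carry over. Pictures are saved under pics/ and viewed, and the job is handed in when it is done.

```bash
ls; mkdir -p pics
python3 - <<'E'
from cell import sensors, vision, order
import cv2
print(sensors.get_obs())
for n in ["scene","side","wrist"]:
    c=vision.read_camera(n); cv2.imwrite(f"pics/{n}0.png",c["pixels"][:,:,::-1])
    print(n,c["fov_y"],c["cx"],c["cy"],c["k1"],c["cam_to_world"])
E
```

```text
pics
{'clock': 0.0, 'joints': array([-1.45211068e+00,  2.45848291e-01,  1.55899545e+00, -1.41858904e-05,
        1.33872747e+00, -1.74120577e-01]), 'qvel': array([ 2.22466730e-03,  4.08902067e-05, -1.08751712e-04,  1.10081877e-03,
        3.59618333e-04,  1.75163755e-03]), 'effort': array([-2.49651319e-03, -4.15846395e+01, -3.14595437e+01,  6.83488883e-02,
        3.33056005e-02, -1.45015683e-04]), 'position': array([ 0.18753204, -0.62172433,  0.20433348]), 'eef_rot': array([-3.13964162e+00, -3.29178627e-04,  2.92809181e-01]), 'ft_force': array([-0.64896995, -0.03612561, -0.21761007]), 'torque': array([0.00366116, 0.00738462, 0.02173728]), 'width': 0.9994687669533585}
scene 44.7163699771622 310.2453653751263 247.6325808376782 0.05962608663818529 [[-0.68719119  0.4855566  -0.54037308 -0.07990641]
 [-0.72614988 -0.48139891  0.49087823  0.65593821]
 [-0.02178585  0.72971904  0.68339995  0.91663414]
 [ 0.          0.          0.          1.        ]]
side 55.301411939430864 323.8684908413777 240.79886492047797 0.013092892128649971 [[-0.84689117  0.26137196 -0.46309831  0.15464164]
 [-0.5315987  -0.39427044  0.74963567  0.73325286]
 [ 0.01334777  0.88104229  0.47284915  0.52295846]
 [ 0.          0.          0.          1.        ]]
wrist 70.32369337744032 322.40139054620687 240.99569270877902 -0.036707772082123315 [[ 0.28750519  0.92324781  0.25486123  0.26188042]
 [-0.95777741  0.27763641  0.07470249 -0.59998887]
 [-0.00178985 -0.26557768  0.9640878   0.38422421]
 [ 0.          0.          0.          1.        ]]
```

View pics/scene0.png

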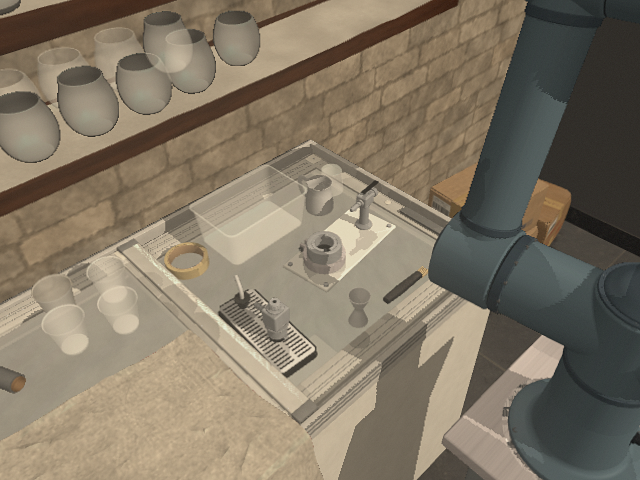

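View pics/side0.png

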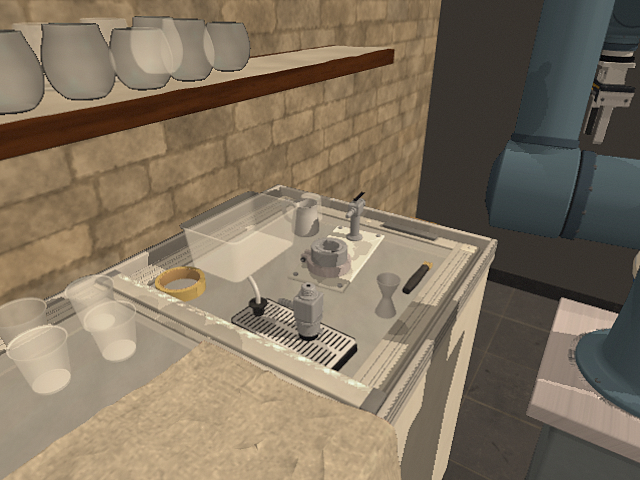

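View pics/wrist0.png

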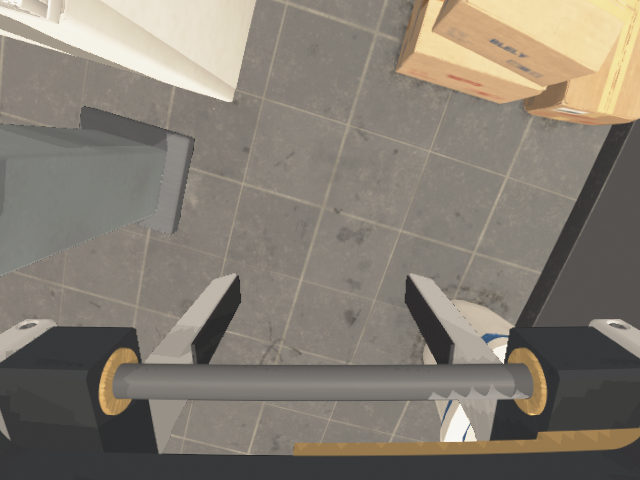

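The scene view shows the coupler on the grille at about (275,318), the socket at (323,250), the valve at (365,208) and the stopper at (243,292). The side view shows the coupler at (308,312), the socket at (328,255) and the valve at (357,215). I'll zoom in next.

```bash
cat > h.py <<'E'
import numpy as np, cv2
from cell import sensors, vision, order
def load(n,save=None):
    c=vision.read_camera(n); 
    if save: cv2.imwrite(f"pics/{save}.png",c["pixels"][:,:,::-1]); np.save(f"pics/{save}_T.npy",np.array(c["cam_to_world"]))
    return c
def K(c):
    f=240/np.tan(np.radians(c["fov_y"])/2)
    return np.array([[f,0,c["cx"]],[0,f,c["cy"]],[0,0,1.]]), np.array([c["k1"],0,0,0,0.])
def ray(c,uv):
    k,d=K(c); p=cv2.undistortPoints(np.array([[uv]],float),k,d).ravel()
    T=np.array(c["cam_to_world"]); v=T[:3,:3]@np.array([p[0],-p[1],-1.]); return T[:3,3],v/np.linalg.norm(v)
def plane(c,uv,z):
    o,v=ray(c,uv); return o+v*(z-o[2])/v[2]
def two(c1,u1,c2,u2):
    o1,v1=ray(c1,u1);o2,v2=ray(c2,u2)
    A=np.stack([v1,-v2],1); s=np.linalg.lstsq(A,o2-o1,rcond=None)[0]
    a=o1+s[0]*v1;b=o2+s[1]*v2; return (a+b)/2,np.linalg.norm(a-b)
def proj(c,P):
    k,d=K(c);T=np.linalg.inv(np.array(c["cam_to_world"])); p=T[:3,:3]@np.asarray(P,float)+T[:3,3]
    p=np.array([p[0],-p[1],-p[2]]); return cv2.projectPoints(p.reshape(1,1,3),np.zeros(3),np.zeros(3),k,d)[0].ravel()
def crop(c,name,x0,y0,x1,y1,s):
    im=cv2.resize(np.ascontiguousarray(c["pixels"][y0:y1,x0:x1,::-1]),None,fx=s,fy=s,interpolation=cv2.INTER_CUBIC)
    cv2.imwrite(f"pics/{name}.png",im)
E
python3 - <<'E'
from h import *
c=load("scene"); crop(c,"sc_a",210,170,410,320,4); crop(c,"sc_b",210,260,330,380,5)
s=load("side"); crop(s,"si_a",225,185,425,335,4); crop(s,"si_b",230,260,370,380,5)
E
```

```text
(no output)
```

View pics/sc_a.png

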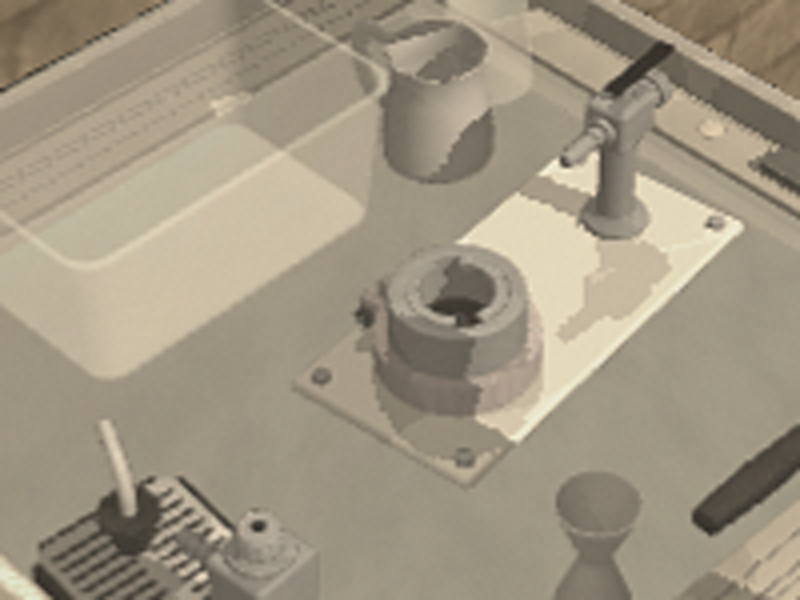

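View pics/sc_b.png

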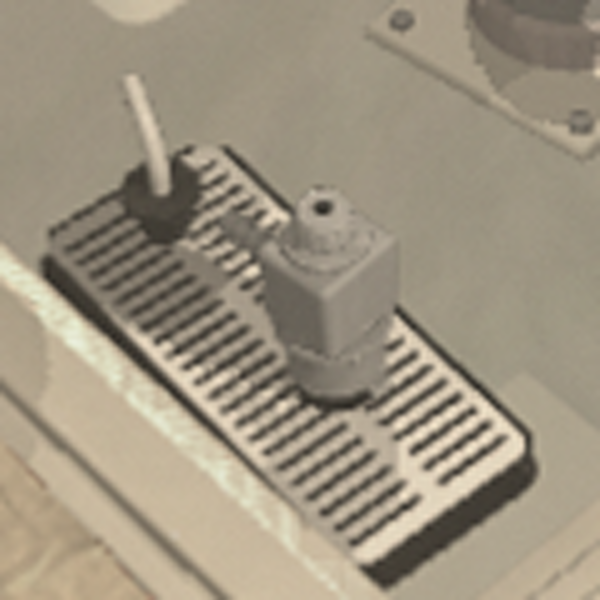

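View pics/si_a.png

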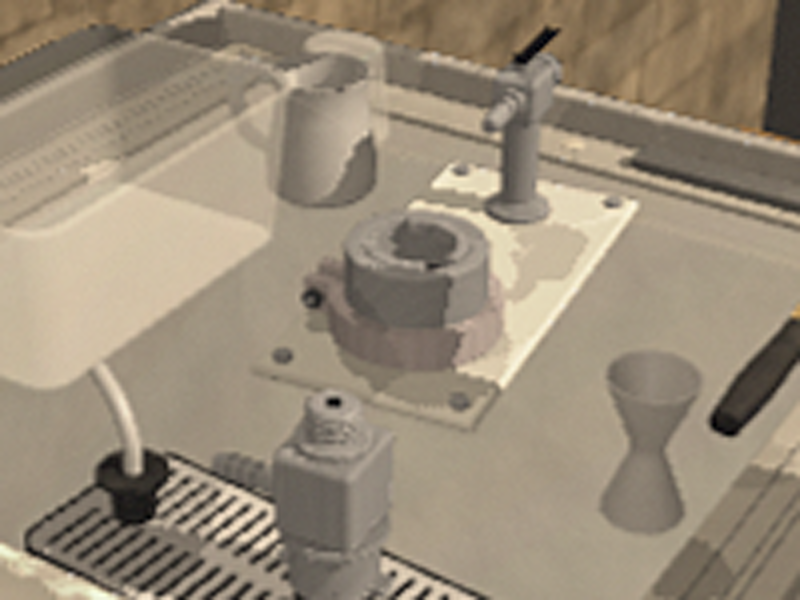

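View pics/si_b.png

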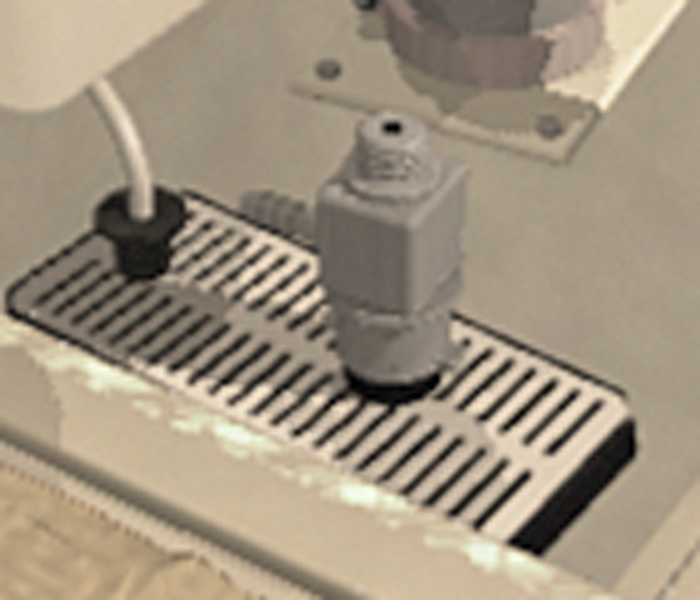

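Run:
```python
from h import *
c=load("scene"); s=load("side")
S=lambda u,v,k,x0,y0:(x0+(u+.5)/k-.5,y0+(v+.5)/k-.5)
def rep(n,a,b,z=None):
    P,g=two(c,a,s,b); print(n,P.round(4),"gap",round(g,4), plane(c,a,z).round(4) if z else'', plane(s,b,z).round(4) if z else'')
A=lambda u,v:S(u,v,4,210,170); B=lambda u,v:S(u,v,5,210,260); C=lambda u,v:S(u,v,4,225,185); D=lambda u,v:S(u,v,5,230,260)
rep("stub",B(323,207),D(392,127),.118)
rep("barbtip",B(226,222),D(246,206),.070)
rep("bL",A(296,385),C(255,370),.01)
rep("bR",A(470,483),C(472,428),.01)
rep("bF",A(742,226),C(637,203),.01)
rep("tail",A(568,160),C(490,123),None)
rep("sockc",A(457,290),C(417,242),.062)
rep("lever",A(640,66),C(540,44),None)
rep("stopper base",B(163,235),D(143,270),.018)
rep("gR",B(530,440),D(632,400),.018)
```

```text
stub [0.4976 0.2246 0.1133] gap 0.0002 [0.4944 0.2271 0.118 ] [0.4935 0.2305 0.118 ]
barbtip [0.5542 0.2297 0.0633] gap 0.0003 [0.5494 0.233  0.07  ] [0.5482 0.2371 0.07  ]
bL [ 0.6454  0.079  -0.0023] gap 0.0001 [0.6356 0.0868 0.01  ] [0.6339 0.0944 0.01  ]
bR [ 0.5237  0.0621 -0.0025] gap 0.0014 [0.5163 0.07   0.01  ] [0.5141 0.0785 0.01  ]
bF [ 0.5537 -0.1925  0.0052] gap 0.0004 [ 0.5501 -0.188   0.01  ] [ 0.5502 -0.1842  0.01  ]
tail [ 0.6038 -0.0929  0.0847] gap 0.0012  
sockc [0.5915 0.0055 0.0573] gap 0.0001 [0.5878 0.0091 0.062 ] [0.5872 0.0129 0.062 ]
lever [ 0.6105 -0.1597  0.1093] gap 0.0022  
stopper base [0.6032 0.2284 0.0148] gap 0.0003 [0.6006 0.2299 0.018 ] [0.6006 0.2315 0.018 ]
gR [0.4231 0.1923 0.0134] gap 0.0017 [0.4215 0.1944 0.018 ] [0.4197 0.1977 0.018 ]
```

```bash
cat > plan.py <<'E'
import sys,math
from h import *
# plan.py x y z yaw n : rows suggestion from current pose (yaw of tool x axis)
x,y,z,yaw=map(float,sys.argv[1:5]); n=int(sys.argv[5])
o=sensors.get_obs(); p=np.array(o["position"]); 
from scipy.spatial.transform import Rotation as R
Rm=R.from_euler("xyz",o["eef_rot"]).as_matrix(); y0=math.atan2(Rm[1,0],Rm[0,0])
dy=yaw-y0
if len(sys.argv)>6: dy=float(sys.argv[6])
d=(np.array([x,y,z])-p)/n; t=y0
print("clock",round(o["clock"],2),"pos",p.round(4),"yaw",round(y0,4),"tot twist",round(-dy,3))
for i in range(n):
    ex=np.array([math.cos(t),math.sin(t),0]); ey=np.array([math.sin(t),-math.cos(t),0])
    print((np.array([d@ex,d@ey,-d[2]])*100).round(2),"tw",round(-dy/n,3)); t+=dy/n
E
python3 plan.py 0.50 -0.32 0.30 0 11 1.6
```

```text
clock 0.35 pos [ 0.1876 -0.6222  0.2052] yaw 0.2928 tot twist -1.6
[ 3.51 -1.81 -0.86] tw -0.145
[ 3.74 -1.28 -0.86] tw -0.145
[ 3.88 -0.73 -0.86] tw -0.145
[ 3.95 -0.16 -0.86] tw -0.145
[ 3.93  0.42 -0.86] tw -0.145
[ 3.83  0.98 -0.86] tw -0.145
[ 3.64  1.53 -0.86] tw -0.145
[ 3.38  2.04 -0.86] tw -0.145
[ 3.05  2.51 -0.86] tw -0.145
[ 2.66  2.92 -0.86] tw -0.145
[ 2.21  3.28 -0.86] tw -0.145
```

```bash
python3 -m crank '[{"linear":[3.5,-1.8,-0.9],"twist":-0.145,"claw":1},{"linear":[3.7,-1.3,-0.9],"twist":-0.145,"claw":1},{"linear":[3.9,-0.7,-0.9],"twist":-0.145,"claw":1},{"linear":[3.9,-0.2,-0.9],"twist":-0.145,"claw":1},{"linear":[3.9,0.4,-0.9],"twist":-0.145,"claw":1},{"linear":[3.8,1.0,-0.9],"twist":-0.145,"claw":1},{"linear":[3.6,1.5,-0.9],"twist":-0.145,"claw":1},{"linear":[3.4,2.0,-0.9],"twist":-0.145,"claw":1},{"linear":[3.0,2.5,-0.9],"twist":-0.145,"claw":1},{"linear":[2.7,2.9,-0.9],"twist":-0.145,"claw":1},{"linear":[2.2,3.3,-0.9],"twist":-0.145,"claw":1}]'
python3 plan.py 0.62 0.0 0.26 0 10 1.45
```

```text
clock: 1.45
position: [0.4996, -0.3204, 0.305]
eef_rot: [3.141, 0.0, 1.894]
ft_force: [0.7, -0.8, -0.1]
width: 1.0
clock 1.45 pos [ 0.4996 -0.3204  0.305 ] yaw 1.8938 tot twist -1.45
[2.66 2.16 0.45] tw -0.145
[2.32 2.52 0.45] tw -0.145
[1.93 2.83 0.45] tw -0.145
[1.5  3.08 0.45] tw -0.145
[1.04 3.26 0.45] tw -0.145
[0.56 3.38 0.45] tw -0.145
[0.06 3.42 0.45] tw -0.145
[-0.43  3.4   0.45] tw -0.145
[-0.92  3.3   0.45] tw -0.145
[-1.39  3.13  0.45] tw -0.145
```

```bash
python3 -m crank '[{"linear":[2.7,2.2,0.4],"twist":-0.145,"claw":1},{"linear":[2.3,2.5,0.4],"twist":-0.145,"claw":1},{"linear":[1.9,2.8,0.4],"twist":-0.145,"claw":1},{"linear":[1.5,3.1,0.4],"twist":-0.145,"claw":1},{"linear":[1.0,3.3,0.4],"twist":-0.145,"claw":1},{"linear":[0.6,3.4,0.4],"twist":-0.145,"claw":1},{"linear":[0.1,3.4,0.4],"twist":-0.145,"claw":1},{"linear":[-0.4,3.4,0.4],"twist":-0.145,"claw":1},{"linear":[-0.9,3.3,0.4],"twist":-0.145,"claw":1},{"linear":[-1.4,3.1,0.4],"twist":-0.145,"claw":1},{"linear":[0,0,0],"twist":0,"claw":1}]'
python3 - <<'E'
from h import *
c=load("wrist","w1"); print(c["cam_to_world"]); print(proj(c,[.5875,.011,.062]))
E
```

```text
clock: 2.55
position: [0.6209, 0.0016, 0.2636]
eef_rot: [3.14, -0.001, -2.94]
ft_force: [-0.3, -0.9, 0.1]
width: 1.002
[[-0.19930224 -0.94477255 -0.26016042  0.54539181]
 [ 0.97993715 -0.19178604 -0.05423381 -0.01439337]
 [ 0.00134348 -0.26574978  0.9640411   0.44338508]
 [ 0.          0.          0.          1.        ]]
[336.71545012 190.20421885]
```

View pics/w1.png

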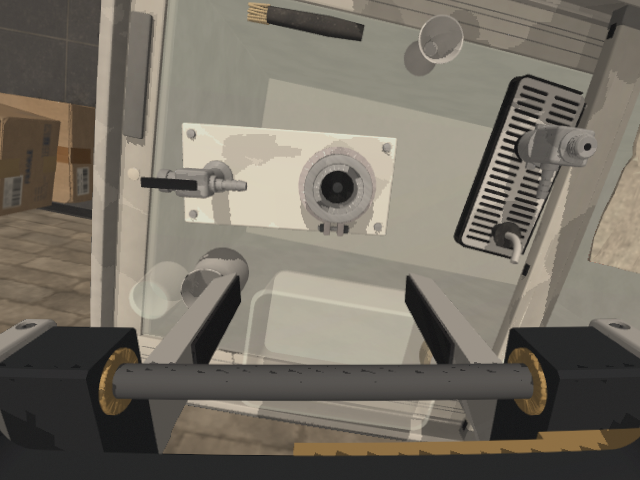

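The wrist view has the socket at (338,187), the valve with its tail tip at about (246,185), and the coupler at (575,145). I'll zoom in on these.

Run:
```python
from h import *
c=load("wrist"); crop(c,"w1s",290,140,390,240,6); crop(c,"w1c",480,90,630,270,4); crop(c,"w1b",130,110,420,250,2.7)
```

```text
(no output)
```

View pics/w1s.png

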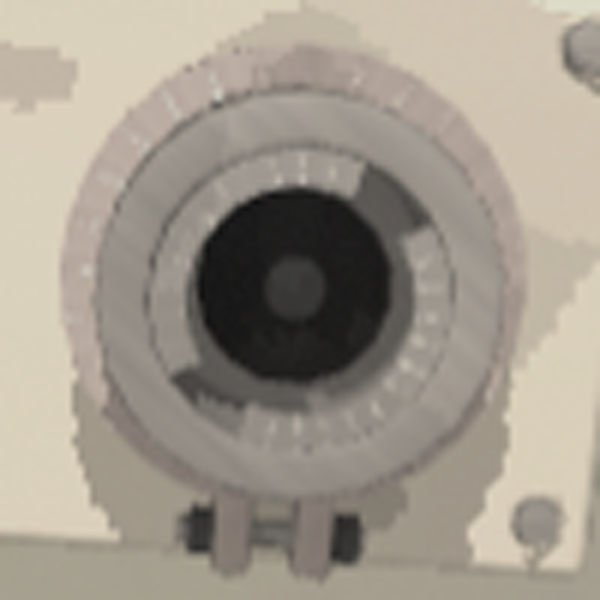

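View pics/w1c.png

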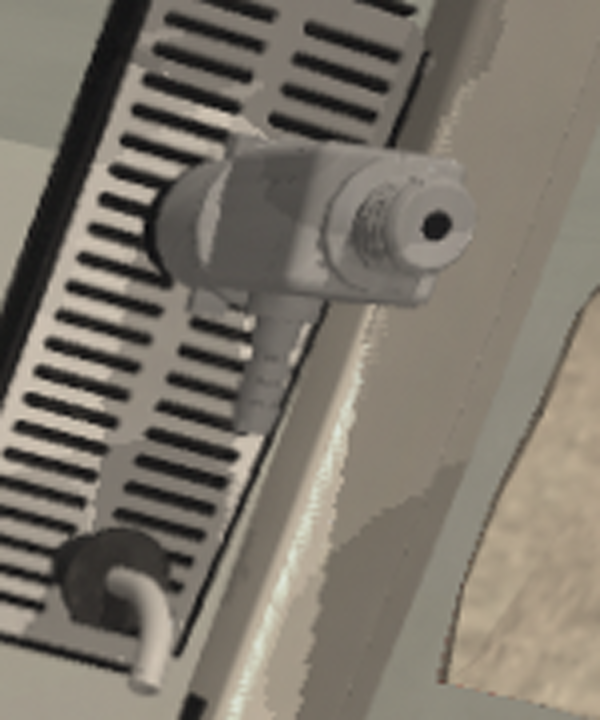

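View pics/w1b.png

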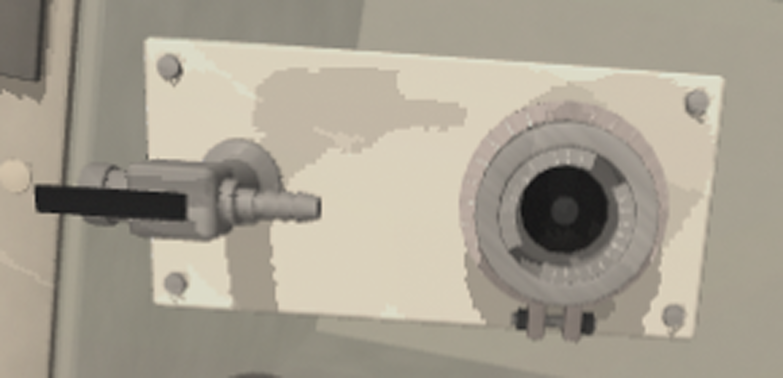

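Run:
```python
from h import *
c=load("wrist")
S=lambda u,v,k,x0,y0:(x0+(u+.5)/k-.5,y0+(v+.5)/k-.5)
W=lambda u,v:S(u,v,6,290,140)
# ellipse ext of inner groove and outer
P=[plane(c,W(*q),.062)[:2] for q in [(147,297),(455,297),(301,143),(301,450)]]
ce=(P[0]+P[1])/2; ce2=(P[2]+P[3])/2; print("groove ctr",ce.round(4),ce2.round(4),"diam",np.linalg.norm(P[0]-P[1]).round(4),np.linalg.norm(P[2]-P[3]).round(4))
P=[plane(c,W(*q),.062)[:2] for q in [(97,290),(506,290),(300,87),(300,498)]]
o=(P[0]+P[1])/2; o2=(P[2]+P[3])/2; print("outer ctr",o.round(4),o2.round(4),np.linalg.norm(P[0]-P[1]).round(4),np.linalg.norm(P[2]-P[3]).round(4))
cc=(ce+ce2)/2
for q in [(368,165),(430,225),(355,190),(408,238),(175,378),(240,440),(198,367),(252,408)]:
    p=plane(c,W(*q),.062)[:2]-cc; print(q,"r",round(np.hypot(*p)*1e3,1),"ang",round(np.degrees(np.arctan2(p[1],p[0])),1))
B=lambda u,v:S(u,v,2.7,130,110)
b=[plane(c,B(*q),.010)[:2] for q in [(147,38),(722,75),(693,338),(154,303)]]
for i in range(4):
    d=b[(i+1)%4]-b[i]; print(b[i].round(4),np.hypot(*d).round(4),np.degrees(np.arctan2(d[1],d[0])).round(2))
print("ctr",np.mean(b,0).round(4))
t=plane(c,B(320,208),.086); print("tail tip",t.round(4),"from socket",(t[:2]-cc).round(4),np.hypot(*(t[:2]-cc)),np.degrees(np.arctan2(*(t[:2]-cc)[::-1])))
t0=plane(c,B(235,201),.086); print("tail base",t0.round(4), np.degrees(np.arctan2(*(t-t0)[[1,0]])))
Q=lambda u,v:S(u,v,4,480,90)
st=plane(c,Q(437,225),.118);ti=plane(c,Q(253,432),.070); d=ti-st
print("stub",st.round(4),"barb",ti.round(4),np.hypot(*d[:2]),np.degrees(np.arctan2(d[1],d[0])))
```

```text
groove ctr [0.5855 0.011 ] [0.5859 0.0111] diam 0.0574 0.057
outer ctr [0.5842 0.0109] [0.5857 0.0109] 0.0761 0.0763
(368, 165) r 27.1 ang 165.0
(430, 225) r 27.2 ang 130.9
(355, 190) r 22.1 ang 165.2
(408, 238) r 22.6 ang 130.7
(175, 378) r 27.9 ang -46.3
(240, 440) r 29.1 ang -11.6
(198, 367) r 23.1 ang -44.9
(252, 408) r 22.6 ang -12.3
[ 0.5495 -0.1876] 0.2606 97.49
[0.5156 0.0707] 0.1234 7.76
[0.6379 0.0874] 0.2624 -82.68
[ 0.6713 -0.1729] 0.1226 -173.11
ctr [ 0.5936 -0.0506]
tail tip [ 0.599  -0.0853  0.086 ] from socket [ 0.0133 -0.0963] 0.09723601856964 -82.1554365991014
tail base [ 0.6026 -0.1181  0.086 ] 96.28695941382936
stub [0.4929 0.2297 0.118 ] barb [0.5491 0.2353 0.07  ] 0.056459521774915956 5.7047468846949005
```

Run:
```python
from h import *
c=load("scene","sc1"); s=load("side","si1"); w=load("wrist")
print("rim corner",two(c,(307,408),s,(377,405)))
print("rim far corner",two(c,(123,247),s,(113,282)))
crop(s,"si1r",90,240,400,470,2.5); crop(c,"sc1r",110,220,330,430,3)
```

```text
rim corner (array([0.33653485, 0.29382149, 0.01100729]), np.float64(0.010173899122602196))
rim far corner (array([0.92076468, 0.30684509, 0.01633041]), np.float64(0.019069025101359313))
```

View pics/si1r.png

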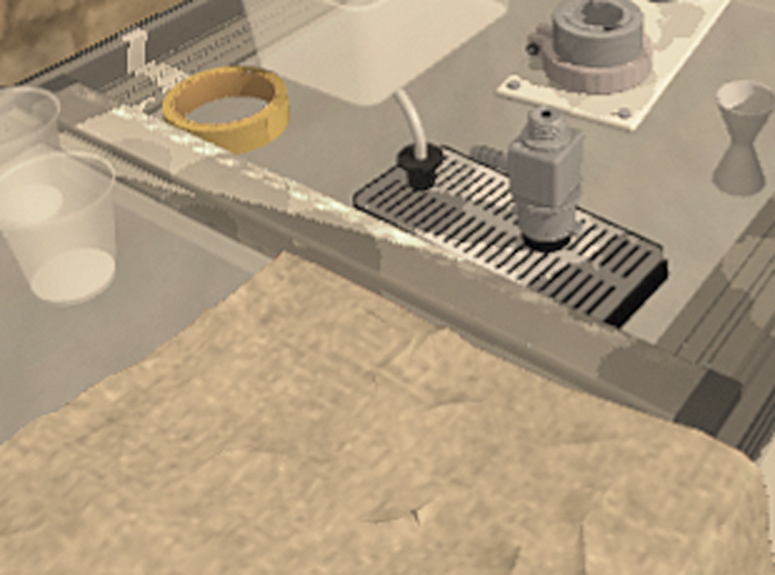

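View pics/sc1r.png

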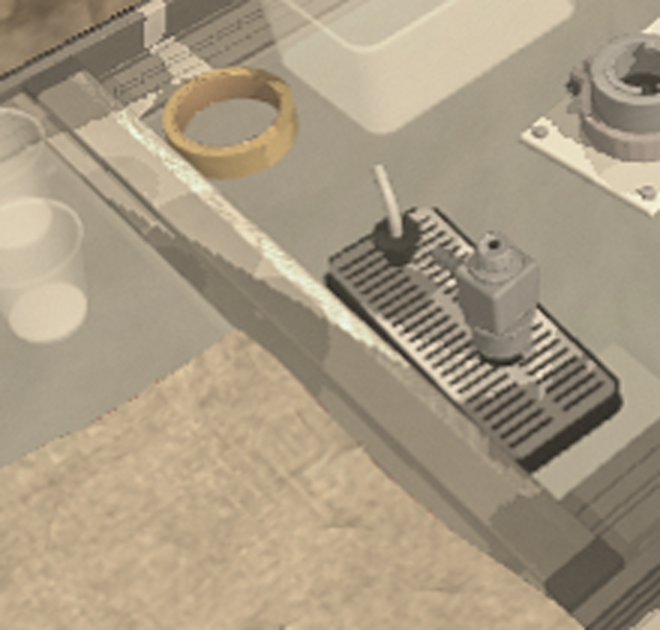

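```bash
python3 - <<'E'
from h import *
c=load("scene"); s=load("side")
for a,b in [((317.3,406.7),(386,394)),((310,398),(372,387)),((150.5,256.7),(134,282.8))]:
    print(two(c,a,s,b))
E
python3 plan.py 0.493 0.2297 0.16 0 7 -0.102
```

```text
(array([0.3256727 , 0.2819636 , 0.02266596]), np.float64(0.0005467190216051697))
(array([0.34970775, 0.27708366, 0.0180089 ]), np.float64(0.00046313575794054495))
(array([0.86905053, 0.2827667 , 0.01339984]), np.float64(0.007537219192094528))
clock 2.95 pos [ 0.6206 -0.0027  0.2647] yaw -2.9473 tot twist 0.102
[1.15 3.61 1.5 ] tw 0.015
[1.2  3.59 1.5 ] tw 0.015
[1.25 3.57 1.5 ] tw 0.015
[1.3  3.56 1.5 ] tw 0.015
[1.36 3.54 1.5 ] tw 0.015
[1.41 3.52 1.5 ] tw 0.015
[1.46 3.5  1.5 ] tw 0.015
```

```bash
python3 -m crank '[{"linear":[1.15,3.6,1.5],"twist":0.015,"claw":1},{"linear":[1.2,3.6,1.5],"twist":0.015,"claw":1},{"linear":[1.25,3.6,1.5],"twist":0.015,"claw":1},{"linear":[1.3,3.55,1.5],"twist":0.015,"claw":1},{"linear":[1.35,3.55,1.5],"twist":0.015,"claw":1},{"linear":[1.4,3.5,1.5],"twist":0.015,"claw":1},{"linear":[1.45,3.5,1.5],"twist":0.015,"claw":1},{"linear":[0,0,0],"twist":0,"claw":1},{"linear":[0,0,0],"twist":0,"claw":1}]'
python3 - <<'E'
from h import *
c=load("wrist","w2"); print(proj(c,[.493,.2297,.118]))
E
python3 plan.py 0.493 0.2297 0.061 0 4 0
```

```text
clock: 3.85
position: [0.4931, 0.2307, 0.1595]
eef_rot: [-3.141, 0.0, -3.05]
ft_force: [-0.3, -0.7, 0.2]
width: 1.001
[321.39228038 263.36409297]
clock 3.9 pos [0.494  0.2302 0.1601] yaw -3.0509 tot twist -0.0
[ 0.03 -0.01  2.48] tw -0.0
[ 0.03 -0.01  2.48] tw -0.0
[ 0.03 -0.01  2.48] tw -0.0
[ 0.03 -0.01  2.48] tw -0.0
```

View pics/w2.png

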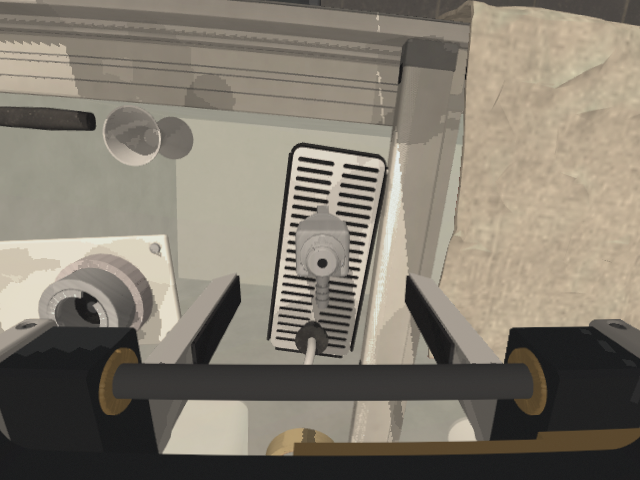

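The stub hole is at (322,263) and was predicted at (321.4,263.4), so the view agrees. I'll descend and grip.

```bash
python3 -m crank '[{"linear":[0.05,-0.05,2.5],"twist":0,"claw":1},{"linear":[0.05,0,2.5],"twist":0,"claw":1},{"linear":[0,0,2.5],"twist":0,"claw":1},{"linear":[0,0,2.4],"twist":0,"claw":1},{"linear":[0,0,0],"twist":0,"claw":1},{"linear":[0,0,0],"twist":0,"claw":0.3},{"linear":[0,0,0],"twist":0,"claw":0.3},{"linear":[0,0,0],"twist":0,"claw":0.3},{"linear":[0,0,0],"twist":0,"claw":0.3},{"linear":[0,0,0],"twist":0,"claw":0.3},{"linear":[0,0,0],"twist":0,"claw":0.3}]'
python3 - <<'E'
from h import *
c=load("wrist","w3");print(sensors.get_obs())
E
```

```text
clock: 5.0
position: [0.4923, 0.2304, 0.0608]
eef_rot: [3.142, 0.001, -3.05]
ft_force: [-0.6, -0.0, 0.3]
width: 0.526
{'clock': 5.05, 'joints': array([ 2.28958942e-01,  1.80138732e-01,  1.92324793e+00,  2.11352905e-05,
        1.03794664e+00, -1.43317522e+00]), 'qvel': array([ 0.00088297,  0.00293837,  0.00071835,  0.00048395, -0.00180846,
        0.00024453]), 'effort': array([-1.61450682e-02, -3.41911125e+01, -2.67099273e+01, -5.39340937e-03,
        7.44985510e-02, -1.56237996e-05]), 'position': array([0.49225787, 0.23034095, 0.06062357]), 'eef_rot': array([ 3.14153904e+00,  2.54408360e-04, -3.05026556e+00]), 'ft_force': array([ 0.13207642, -0.54629421, -0.75259564]), 'torque': array([ 0.09488801, -0.11147948,  0.0457397 ]), 'width': 0.48137008352137045}
```

View pics/w3.png

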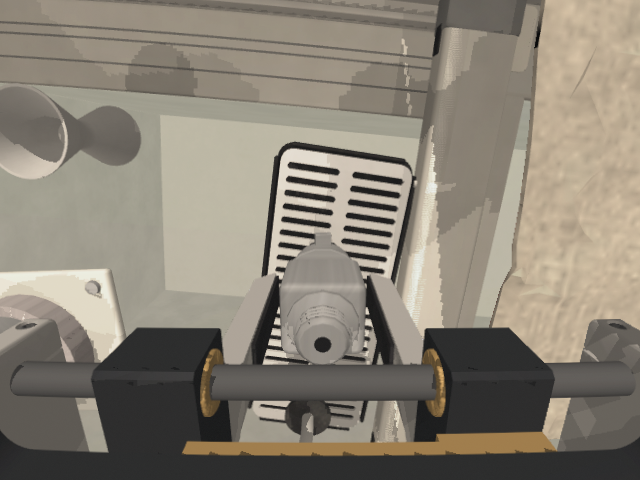

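```bash
python3 -m crank '[{"linear":[0,0,0],"twist":0,"claw":0},{"linear":[0,0,0],"twist":0,"claw":0},{"linear":[0,0,0],"twist":0,"claw":0},{"linear":[0,0,0],"twist":0,"claw":0},{"linear":[0,0,-0.5],"twist":0,"claw":0},{"linear":[0,0,-1.5],"twist":0,"claw":0},{"linear":[0,0,-3],"twist":0,"claw":0},{"linear":[0,0,0],"twist":0,"claw":0}]'
python3 - <<'E'
from h import *
c=load("wrist","w4");o=sensors.get_obs();print(o["position"],o["eef_rot"],o["width"],o["ft_force"])
crop(c,"w4c",230,210,430,360,4)
E
```

```text
clock: 5.85
position: [0.4954, 0.2311, 0.1151]
eef_rot: [3.14, 0.009, -3.05]
ft_force: [1.1, 1.5, -2.4]
width: 0.422
[0.49404566 0.23066535 0.11291244] [ 3.14086362  0.00541548 -3.05038241] 0.4246077905912945 [ 0.09627019  0.33140992 -2.94854393]
```

View pics/w4c.png

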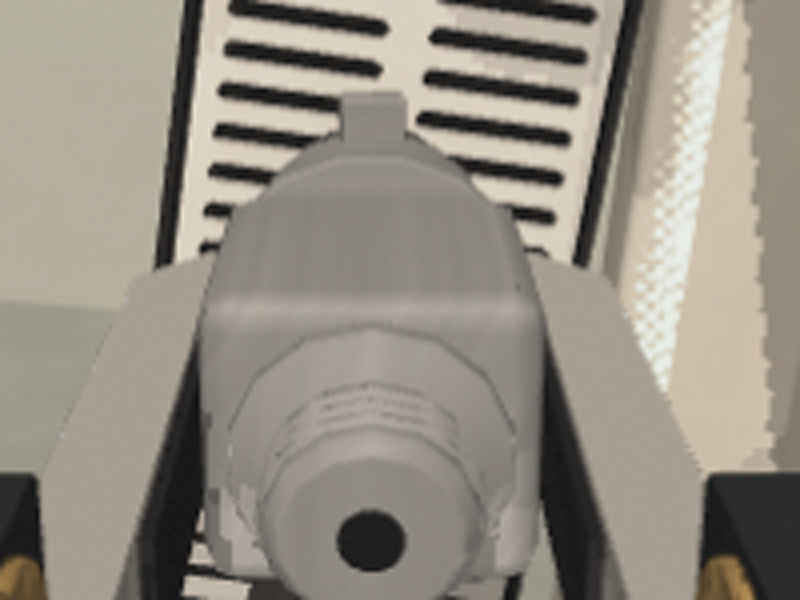

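```bash
cat > inhand.py <<'E'
import sys
from h import *
from scipy.spatial.transform import Rotation as R
# in-hand offset from stub hole pixel u,v
c=load("wrist"); o=sensors.get_obs(); p=np.array(o["position"]); Rm=R.from_euler("xyz",o["eef_rot"]).as_matrix()
cr,n=c,0
g=cv2.cvtColor(np.ascontiguousarray(c["pixels"]),cv2.COLOR_RGB2GRAY); x0,y0=305,325; roi=g[y0:364,x0:340]
m=(roi<60).astype(np.uint8); k,l,st,ce=cv2.connectedComponentsWithStats(m); 
for i in range(1,k):
    if st[i,4]<60: continue
    uv=ce[i]+[x0,y0]; oo,v=ray(c,uv)
    # in tool frame: plane z_tool=-0.057
    a=Rm.T@(oo-p); b=Rm.T@v; q=a+b*((-0.057-a[2])/b[2]); print("hole",uv.round(1),st[i,4],"tool xyz mm",(q*1e3).round(2))
print(o["clock"],p.round(4),o["eef_rot"],o["ft_force"].round(1))
E
python3 inhand.py; python3 inhand.py
```

```text
hole [322.3 345. ] 194 tool xyz mm [ -3.2   -0.16 -57.  ]
5.95 [0.4926 0.2303 0.1111] [ 3.14136206e+00  1.76603817e-03 -3.05038076e+00] [ 0.3  0.  -4. ]
hole [322.3 345. ] 194 tool xyz mm [ -2.4   -0.22 -57.  ]
6.0 [0.4917 0.2301 0.1098] [-3.14146318e+00 -8.28610295e-04 -3.05045101e+00] [-0.3 -0.7 -3.1]
```

```bash
python3 plan.py 0.584 0.012 0.15 0 8 -0.624
```

```text
clock 6.0 pos [0.4917 0.2301 0.1098] yaw -3.0505 tot twist 0.624
[-0.9  -2.82 -0.5 ] tw 0.078
[-1.12 -2.74 -0.5 ] tw 0.078
[-1.33 -2.65 -0.5 ] tw 0.078
[-1.53 -2.53 -0.5 ] tw 0.078
[-1.72 -2.41 -0.5 ] tw 0.078
[-1.91 -2.27 -0.5 ] tw 0.078
[-2.08 -2.11 -0.5 ] tw 0.078
[-2.23 -1.94 -0.5 ] tw 0.078
```

```bash
python3 -m crank '[{"linear":[0,0,-2.5],"twist":0,"claw":0},{"linear":[-0.9,-2.8,-1.5],"twist":0.078,"claw":0},{"linear":[-1.1,-2.75,0],"twist":0.078,"claw":0},{"linear":[-1.3,-2.65,0],"twist":0.078,"claw":0},{"linear":[-1.5,-2.5,0],"twist":0.078,"claw":0},{"linear":[-1.7,-2.4,0],"twist":0.078,"claw":0},{"linear":[-1.9,-2.25,0],"twist":0.078,"claw":0},{"linear":[-2.1,-2.1,0],"twist":0.078,"claw":0},{"linear":[-2.2,-1.9,0],"twist":0.078,"claw":0},{"linear":[0,0,0],"twist":0,"claw":0},{"linear":[0,0,0],"twist":0,"claw":0}]'
python3 inhand.py
python3 - <<'E'
from h import *
c=load("wrist","w5")
E
python3 inhand.py
```

```text
clock: 7.1
position: [0.5827, 0.0133, 0.1487]
eef_rot: [-3.141, -0.003, 2.608]
ft_force: [-0.6, -0.2, -3.0]
width: 0.423
hole [322.4 344.9] 190 tool xyz mm [ -1.12  -0.68 -57.  ]
7.15 [0.5826 0.014  0.1489] [-3.14086699e+00 -2.88504676e-03  2.60932288e+00] [ 0.   0.1 -3.2]
hole [322.3 345. ] 189 tool xyz mm [ -0.69  -0.4  -57.  ]
7.25 [0.5828 0.0145 0.1495] [-3.14115316e+00 -1.77774675e-03  2.61027610e+00] [ 0.2  0.6 -3. ]
```

View pics/w5.png

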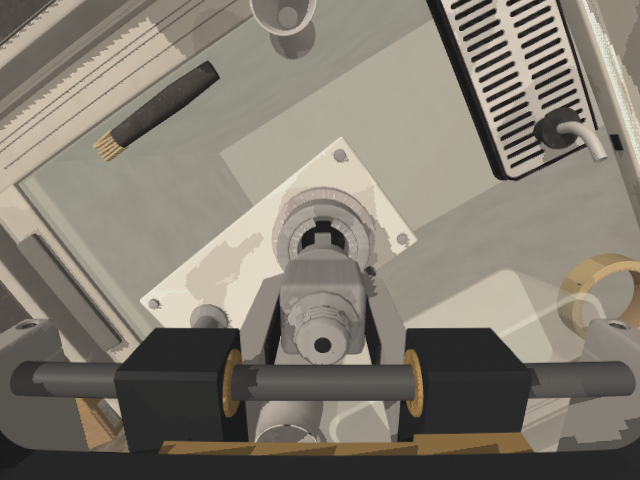

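```bash
python3 -m crank '[{"linear":[0,0,1.0],"twist":0,"claw":0},{"linear":[0,0,1.5],"twist":0,"claw":0},{"linear":[0,0,0.8],"twist":0,"claw":0},{"linear":[0,0,0],"twist":0,"claw":0},{"linear":[0,0,0],"twist":0,"claw":0},{"linear":[0,0,0],"twist":0,"claw":0}]'
python3 inhand.py
python3 - <<'E'
from h import *
c=load("wrist","w6"); crop(c,"w6c",250,160,400,310,4)
E
python3 inhand.py
```

```text
clock: 7.85
position: [0.5841, 0.0134, 0.1179]
eef_rot: [3.141, 0.001, 2.609]
ft_force: [-0.2, 0.2, -2.7]
width: 0.425
hole [322.3 345. ] 189 tool xyz mm [ -0.73  -0.21 -57.  ]
7.9 [0.5842 0.0133 0.1181] [3.14117110e+00 1.15103421e-03 2.60877589e+00] [ 1.   0.5 -3.1]
hole [322.4 345. ] 191 tool xyz mm [ -0.97  -0.18 -57.  ]
8.0 [0.5842 0.0134 0.1181] [3.14118126e+00 1.07368097e-03 2.60879690e+00] [ 0.3  0.1 -2.9]
```

View pics/w6c.png

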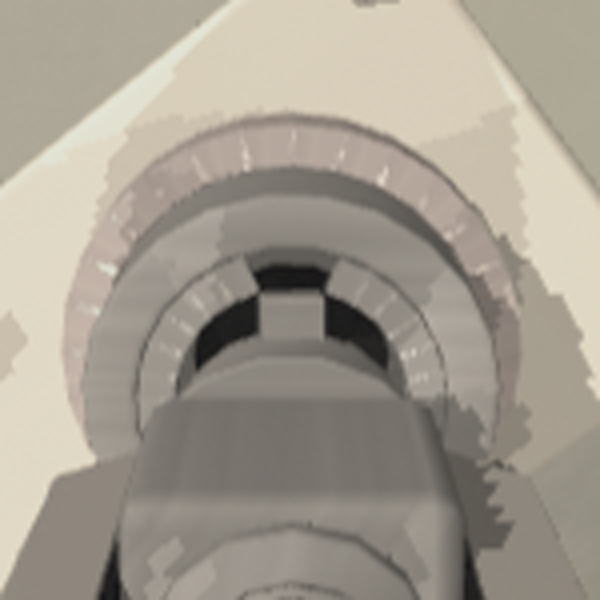

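Run:
```python
from h import *
c=load("wrist"); o=sensors.get_obs(); zt=o["position"][2]; yaw=2.609; ex=np.array([np.cos(yaw),np.sin(yaw)])
S=lambda u,v,k=4,x0=250,y0=160:(x0+(u+.5)/k-.5,y0+(v+.5)/k-.5)
for n,q,z,r in [("groove",(292,247),.062,.0286),("outer",(292,193),.062,.0382),("lug bot",(292,290),zt-.029,.026),("lug top",(292,290),zt-.024,.026),("hole",None,zt+.057,0)]:
    uv=S(*q) if q else (322.3,345.)
    p=plane(c,uv,z)[:2]-r*ex; print(n,p.round(4),"along ex",round(p@ex*1e3,2))
print(o["position"],o["position"][:2]@ex*1e3)
```

```text
groove [0.5861 0.0123] along ex -498.68
outer [0.5861 0.0123] along ex -498.64
lug bot [0.5848 0.013 ] along ex -497.18
lug top [0.5837 0.0136] along ex -495.93
hole [0.5848 0.0127] along ex -497.38
[0.58405699 0.01337777 0.11796137] -496.3684891612325
```

```bash
python3 -m crank '[{"linear":[-0.13,0,0.5],"twist":0.02,"claw":0},{"linear":[0,0,1.0],"twist":0,"claw":0},{"linear":[0,0,0.7],"twist":0,"claw":0},{"linear":[0,0,0],"twist":0,"claw":0},{"linear":[0,0,0],"twist":0,"claw":0}]'
python3 - <<'E'
from h import *
c=load("wrist","w7"); crop(c,"w7c",250,160,400,310,4)
E
```

```text
clock: 8.55
position: [0.5845, 0.0128, 0.0949]
eef_rot: [-3.141, -0.001, 2.589]
ft_force: [-0.1, 0.4, -3.3]
width: 0.423
```

View pics/w7c.png

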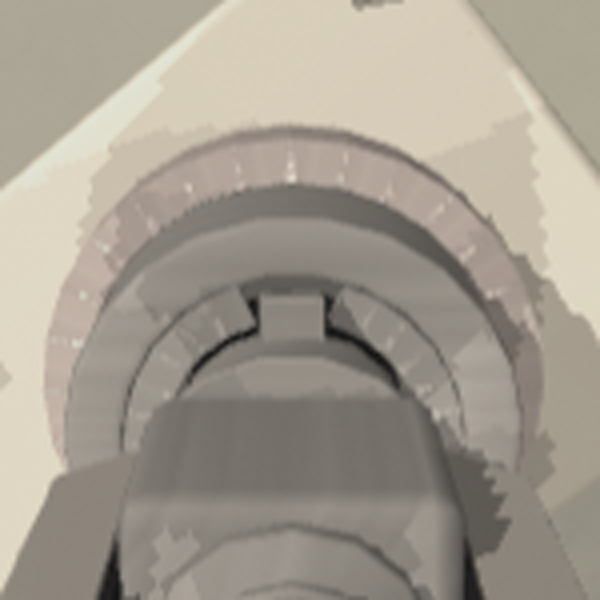

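```bash
python3 - <<'E'
from h import *
c=load("wrist"); o=sensors.get_obs(); zt=o["position"][2]; yaw=2.589; ex=np.array([np.cos(yaw),np.sin(yaw)])
S=lambda u,v,k=4,x0=250,y0=160:(x0+(u+.5)/k-.5,y0+(v+.5)/k-.5)
for n,q,z,r in [("groove",(292,277),.062,.0286),("outer",(292,216),.062,.0382),("lug bot",(292,293),zt-.029,.026),("hole",None,zt+.057,0)]:
    uv=S(*q) if q else (322.3,345.)
    p=plane(c,uv,z)[:2]-r*ex; print(n,p.round(4),"along ex",round(p@ex*1e3,2))
E
python3 -m crank '[{"linear":[0,0,0.2],"twist":0,"claw":0},{"linear":[0,0,0.2],"twist":0,"claw":0},{"linear":[0,0,0],"twist":0,"claw":0}]'
```

```text
groove [0.5868 0.0117] along ex -493.31
outer [0.5865 0.0119] along ex -492.96
lug bot [0.5858 0.0122] along ex -492.2
hole [0.5854 0.0122] along ex -491.85
clock: 8.95
position: [0.5846, 0.0128, 0.0912]
eef_rot: [-3.141, -0.0, 2.589]
ft_force: [-0.4, 0.4, -3.6]
width: 0.423
```

```bash
python3 -m crank '[{"linear":[-0.08,0,0],"twist":0,"claw":0},{"linear":[0,0,0.15],"twist":0,"claw":0},{"linear":[0,0,0.15],"twist":0,"claw":0},{"linear":[0,0,0],"twist":0,"claw":0}]'
```

```text
clock: 9.35
position: [0.5853, 0.0124, 0.0881]
eef_rot: [-3.141, -0.001, 2.589]
ft_force: [0.3, -0.3, -3.9]
width: 0.423
```

```bash
python3 -m crank '[{"linear":[0,0,0.15],"twist":0,"claw":0},{"linear":[0,0,0.15],"twist":0,"claw":0},{"linear":[0,0,0.15],"twist":0,"claw":0},{"linear":[0,0,0],"twist":0,"claw":0}]'
```

```text
clock: 9.75
position: [0.5853, 0.0124, 0.0836]
eef_rot: [-3.141, -0.001, 2.589]
ft_force: [-0.1, 0.4, -3.1]
width: 0.423
```

```bash
python3 -m crank '[{"linear":[0,0,0.1],"twist":0,"claw":0},{"linear":[0,0,0.1],"twist":0,"claw":0},{"linear":[0,0,0.1],"twist":0,"claw":0},{"linear":[0,0,0],"twist":0,"claw":0}]'; python3 -m crank '[{"linear":[0,0,0.1],"twist":0,"claw":0},{"linear":[0,0,0],"twist":0,"claw":0}]'
```

```text
clock: 10.15
position: [0.5856, 0.0123, 0.0813]
eef_rot: [-3.142, 0.0, 2.589]
ft_force: [-1.2, 0.6, -0.6]
width: 0.421
clock: 10.35
position: [0.5857, 0.0124, 0.0804]
eef_rot: [3.142, 0.0, 2.589]
ft_force: [-2.3, 1.1, 3.2]
width: 0.425
```

```bash
python3 -m crank '[{"linear":[0,0,0.05],"twist":0,"claw":0},{"linear":[0,0,0],"twist":0.05,"claw":0},{"linear":[0,0,0],"twist":0.05,"claw":0},{"linear":[0,0,0],"twist":0,"claw":0}]'; python3 -c "
from h import *
o=sensors.get_obs();print(o['torque'])"
```

```text
clock: 10.75
position: [0.5863, 0.0122, 0.0801]
eef_rot: [3.141, 0.002, 2.489]
ft_force: [0.1, -0.1, 3.4]
width: 0.424
[ 0.00428234  0.06892625 -0.03922364]
```

```bash
python3 -m crank '[{"linear":[0,0,0.02],"twist":0.05,"claw":0},{"linear":[0,0,0.02],"twist":0.05,"claw":0},{"linear":[0,0,0],"twist":0,"claw":0}]'; python3 -c "
from h import *
o=sensors.get_obs();print(o['torque'])"
```

```text
clock: 11.05
position: [0.5865, 0.0121, 0.0798]
eef_rot: [3.14, 0.002, 2.39]
ft_force: [0.1, -0.0, 3.0]
width: 0.424
[-0.07602666 -0.07781772 -0.06078637]
```

```bash
python3 -m crank '[{"linear":[0,0,0.02],"twist":0.05,"claw":0},{"linear":[0,0,0.02],"twist":0.05,"claw":0},{"linear":[0,0,0.02],"twist":0.05,"claw":0},{"linear":[0,0,0.02],"twist":0.05,"claw":0},{"linear":[0,0,0],"twist":0,"claw":0}]'; python3 -c "
from h import *
o=sensors.get_obs();print(o['torque'])"
```

```text
clock: 11.55
position: [0.5866, 0.0121, 0.0793]
eef_rot: [3.14, 0.002, 2.19]
ft_force: [-0.2, 0.4, 5.1]
width: 0.427
[-0.10386973  0.03438787 -0.04328196]
```

```bash
python3 -m crank '[{"linear":[0,0,0.025],"twist":0.05,"claw":0},{"linear":[0,0,0.025],"twist":0.05,"claw":0},{"linear":[0,0,0.025],"twist":0.05,"claw":0},{"linear":[0,0,0.025],"twist":0.05,"claw":0},{"linear":[0,0,0],"twist":0,"claw":0}]'; python3 -c "
from h import *
o=sensors.get_obs();print(o['torque'])"
```

```text
clock: 12.05
position: [0.5869, 0.012, 0.0787]
eef_rot: [3.139, 0.002, 1.99]
ft_force: [-0.4, -0.0, 6.0]
width: 0.422
[-0.12619121  0.12267884  0.00194933]
```

```bash
python3 -m crank '[{"linear":[0,0,0.03],"twist":0.05,"claw":0},{"linear":[0,0,0.025],"twist":0.05,"claw":0},{"linear":[0,0,0.025],"twist":0.05,"claw":0},{"linear":[0,0,0],"twist":0,"claw":0}]'
python3 - <<'E'
from h import *
o=sensors.get_obs();print(o['torque'],o['eef_rot'],o['position'])
c=load("wrist","w8");c=load("scene","sc8");crop(c,"sc8c",250,150,410,270,5);c=load("side","si8");crop(c,"si8c",260,170,400,275,5.7)
E
```

```text
clock: 12.45
position: [0.5871, 0.0119, 0.0782]
eef_rot: [3.138, 0.002, 1.84]
ft_force: [-0.3, -0.4, 7.7]
width: 0.423
[-0.16647325  0.13053195 -0.01122064] [3.13844557e+00 1.80607869e-03 1.83994685e+00] [0.58711936 0.01191266 0.07818142]
```

View pics/w8.png

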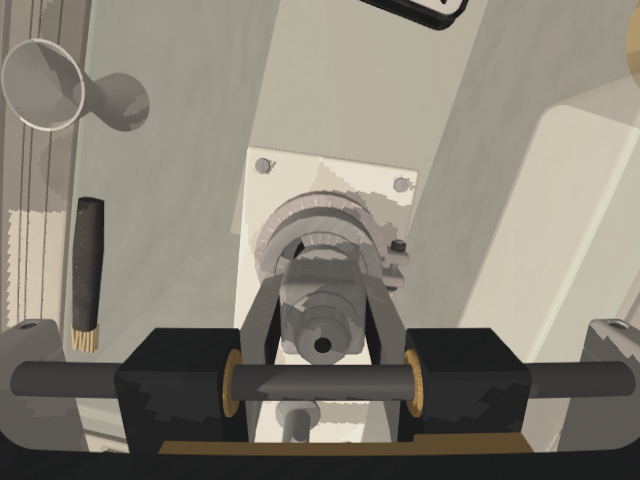

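View pics/sc8c.png

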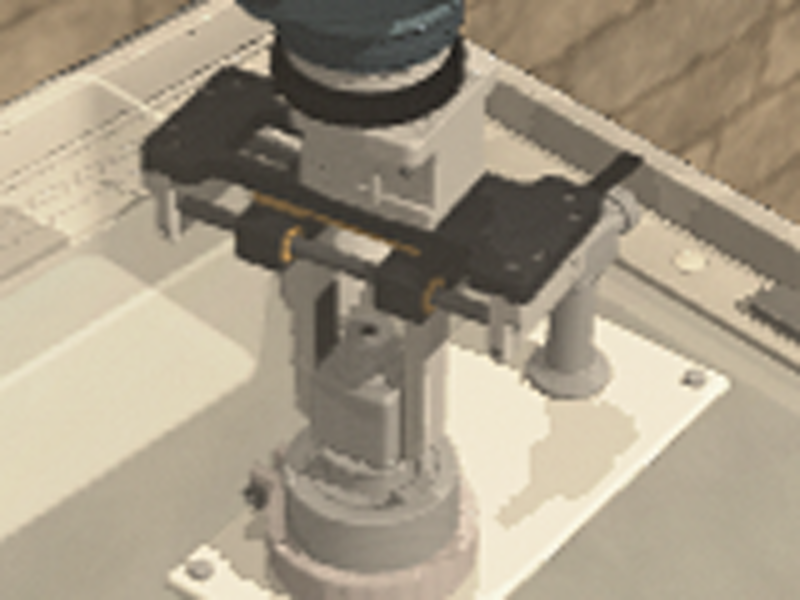

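View pics/si8c.png

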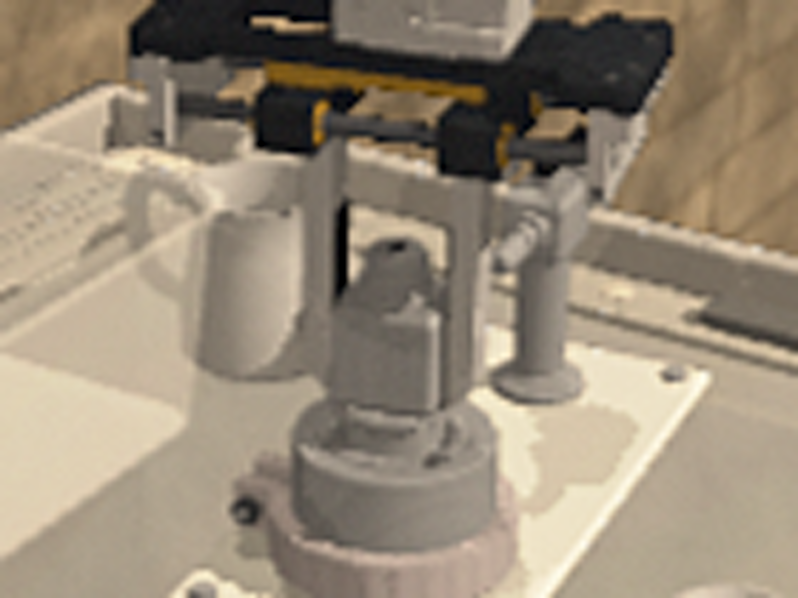

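```bash
python3 -m crank '[{"linear":[0,0,0.025],"twist":0.05,"claw":0},{"linear":[0,0,0.02],"twist":0.05,"claw":0},{"linear":[0,0,0.015],"twist":0.034,"claw":0},{"linear":[0,0,0],"twist":0,"claw":0},{"linear":[0,0,0],"twist":0,"claw":0}]'
python3 - <<'E'
from h import *
o=sensors.get_obs();print(o['torque'],o['eef_rot'],o['position'])
c=load("wrist","w9"); crop(c,"w9c",230,170,430,470,2)
E
```

```text
clock: 13.1
position: [0.5873, 0.0119, 0.0779]
eef_rot: [3.138, 0.002, 1.707]
ft_force: [-1.0, -0.3, 8.5]
width: 0.424
[-0.21468076  0.25061377 -0.02647404] [3.13780114e+00 1.60426367e-03 1.70676312e+00] [0.5873255  0.01185134 0.07785289]
```

View pics/w9.png

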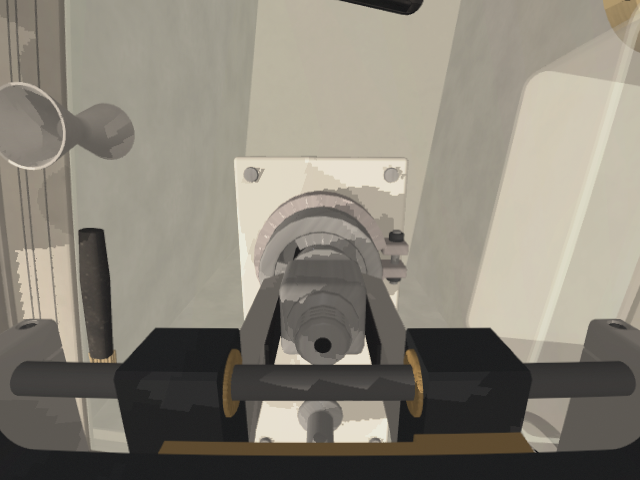

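The wrist view shows the board square in the picture, with the hose tail at (320,420) directly below the stub hole at (322,345). The barb points at the tail, so I'll release.

```bash
python3 -m crank '[{"linear":[0,0,0],"twist":0,"claw":0.75},{"linear":[0,0,0],"twist":0,"claw":0.75},{"linear":[0,0,0],"twist":0,"claw":0.75},{"linear":[0,0,0],"twist":0,"claw":0.75},{"linear":[0,0,0],"twist":0,"claw":0.75}]'
python3 - <<'E'
from h import *
c=load("wrist","w10")
E
```

```text
clock: 13.65
position: [0.585, 0.0125, 0.0752]
eef_rot: [-3.141, -0.0, 1.705]
ft_force: [0.9, -0.0, 0.1]
width: 0.748
```

View pics/w10.png

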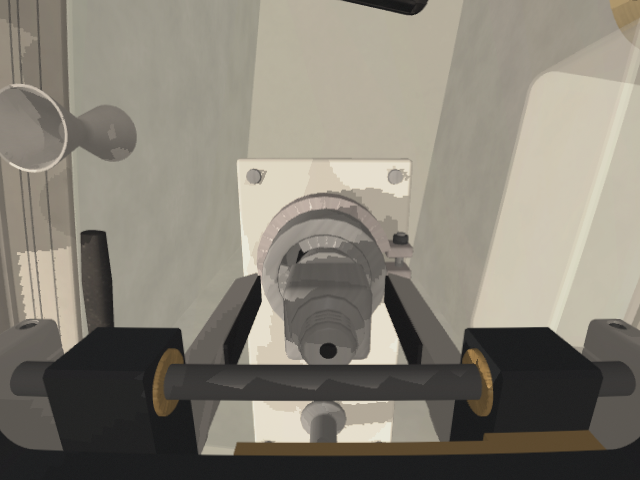

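```bash
python3 -m crank '[{"linear":[0,0,-1],"twist":0,"claw":0.75},{"linear":[0,0,-2.5],"twist":0,"claw":0.75},{"linear":[0,0,-4],"twist":0,"claw":1},{"linear":[0,0,-4],"twist":0,"claw":1},{"linear":[-2,0,-4],"twist":0,"claw":1},{"linear":[-3,0,-3],"twist":0,"claw":1},{"linear":[0,0,0],"twist":0,"claw":1},{"linear":[0,0,0],"twist":0,"claw":1}]'
python3 - <<'E'
from h import *
c=load("wrist","w11"); crop(c,"w11c",220,130,420,280,4)
c=load("scene","sc11"); crop(c,"sc11c",250,150,410,270,5);c=load("side","si11");crop(c,"si11c",260,170,400,275,5.7)
E
```

```text
clock: 14.5
position: [0.5924, -0.0375, 0.2617]
eef_rot: [3.14, 0.0, 1.704]
ft_force: [-0.1, -0.2, -0.8]
width: 1.001
```

View pics/w11.png

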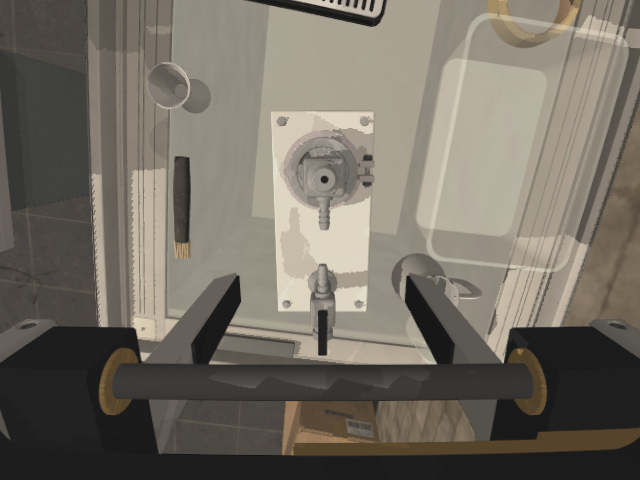

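View pics/sc11c.png

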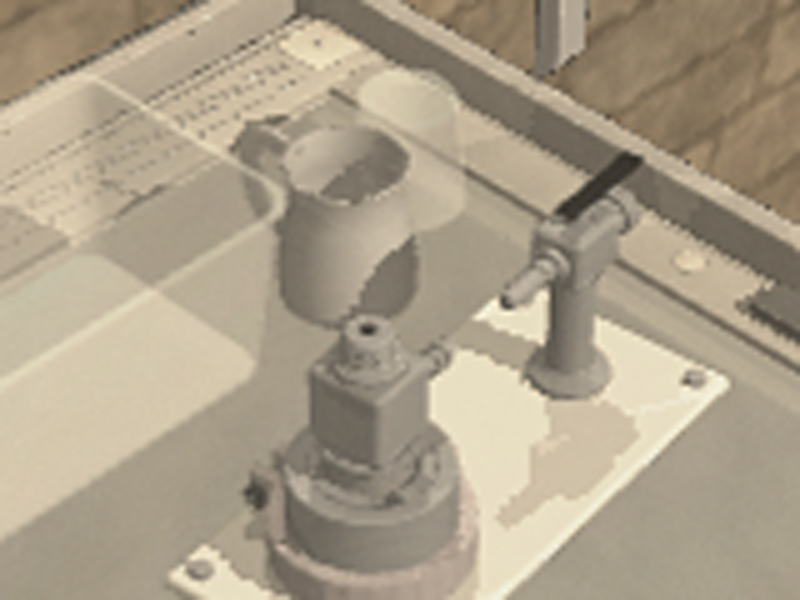

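View pics/si11c.png

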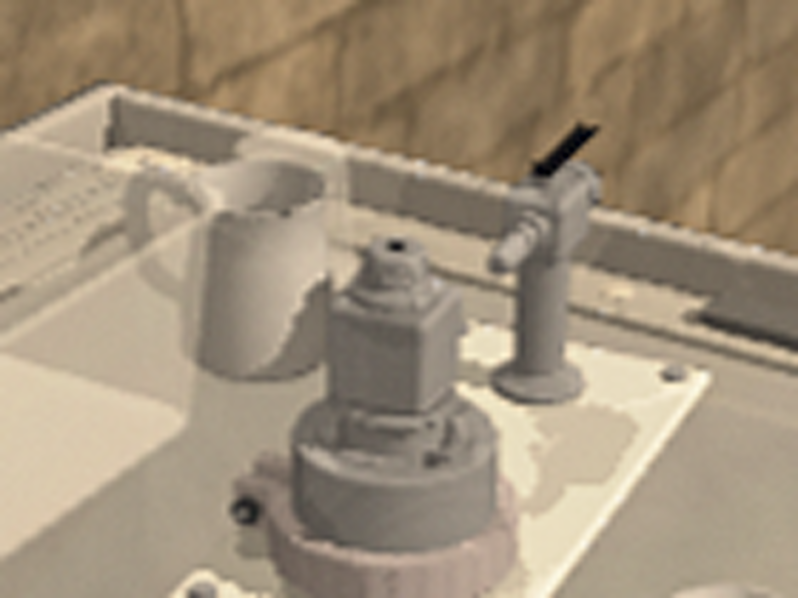

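The wrist view shows the stub at (324,180), the barb tip at (324,229) and the tail tip at (322,264), all nearly in line. I'll measure that.

Run:
```python
from h import *
c=load("wrist"); crop(c,"w12c",280,160,370,300,4.2)
g=cv2.cvtColor(np.ascontiguousarray(c["pixels"]),cv2.COLOR_RGB2GRAY)
m=(g[172:190,315:335]<60).astype(np.uint8);k,l,st,ce=cv2.connectedComponentsWithStats(m);i=1+st[1:,4].argmax();hole=ce[i]+[315,172];print(hole,st[i,4])
h=plane(c,hole,.1345)[:2]; 
s=load("side"); a=load("scene")
S=lambda u,v,k,x0,y0:(x0+(u+.5)/k-.5,y0+(v+.5)/k-.5)
P,gap=two(a,S(369,329,5,250,150),s,S(397,246,5.7,260,170));print("stub tri",P.round(4),gap, "earlier on grille 0.1133 for true 0.118")
for bt in [(323.5,229)]:
    b=plane(c,bt,.0865)[:2]; t=plane(c,(322,264),.0865)[:2]
    print("axis",h.round(4),"barb",b.round(4),"tail",t.round(4))
    yv=np.array([-0.1314,0.9913]);xv=np.array([.9913,.1314])
    print("x of barb in tail frame mm",(b-t)@xv*1e3,"dist",np.hypot(*(b-t)),"barb yaw",np.degrees(np.arctan2(*(b-h)[::-1])),"len",np.hypot(*(b-h)))
```

```text
[326.         181.17142857] 35
stub tri [0.5926 0.0052 0.1321] 3.224549282562802e-05 earlier on grille 0.1133 for true 0.118
axis [0.5876 0.012 ] barb [ 0.5928 -0.0426] tail [ 0.5964 -0.0817]
x of barb in tail frame mm 1.532901223621703 dist 0.03930215215703262 barb yaw -84.59055341121622 len 0.05486570516350646
```

View pics/w12c.png

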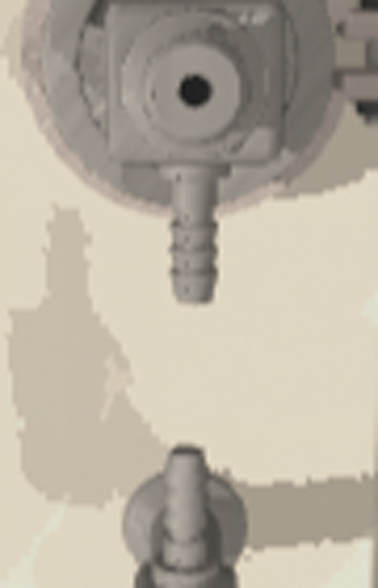

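Run:
```python
from h import *
c=load("scene"); d0=cv2.imread("pics/scene0.png").astype(int); d=np.abs(c["pixels"][:,:,::-1].astype(int)-d0).max(2)
for n,(x0,y0,x1,y1) in dict(stopper=(232,275,252,308),brush=(383,265,430,305),tub=(190,165,300,262),jigger=(345,285,372,330),pitcher=(303,172,335,217),tape=(160,240,212,282)).items(): print(n,(d[y0:y1,x0:x1]>40).mean().round(3))
print(order.job_done())
```

```text
stopper 0.011
brush 0.014
tub 0.079
jigger 0.088
pitcher 0.047
tape 0.043
the job is handed in; nothing more can be done
None
```

The coupler is in the socket, screwed down with its barb pointing at the hose tail. It is let go, and the job was handed in at about 15 s of the 58 s.

**What I did**
- I gripped the coupler by its flats, lined the lugs up with the slots by wrist camera, and lowered it until the seal pushed back.
- I turned it about 51° clockwise, letting it down as it turned. I never backed it off.
- The vertical force on the coupler was about 12 N at the end, and sideways forces read 2.5 N or less.

**Last checks**
- **Barb alignment:** the barb tip measured about 1.5 mm sideways of the tail line, on the not-yet-wound-past side, against the 8 mm allowed. The gap to the tail was about 39 mm.
- **Coupler:** it looked upright and unmoved after release.
- **Robot:** the gripper was clear of everything, about 0.2 m above the coupler.
- **Depth:** the lugs are about 7.7 mm below the lips by the gripper's height, and about 8 mm is expected from the lip ramp at that angle.
- **Bystanders:** none looked moved. A comparison with the first scene picture showed differing pixels for each one checked, at most 9% (the jigger). I put that down to shadows and did not check it further. The small glass (tea_a) was not part of that comparison.

**Checks that disagreed**
- Triangulating the stub's height gave a shallower depth, around 6.4 mm after correcting a 4 to 5 mm camera offset. That view is only good to a millimetre or two, so I trusted the gripper height.
- The barb angle measured −84.6° from the final picture, where the pixels were picked just before the camera settled. The gripper read −82.2° and the tail lies at about −82.3°. All of these are inside the tolerance.

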